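Hang the ring gauge and the crank back on the sloped bench rack

TASK

Put the two steel tools lying on the bench away on the sloped rack: hang the ring gauge by its round hole on the round peg, and fit the crank by its square hole on the square peg. Each must go fully down its peg, flat against the sloping panel, and stay there when you let go. Leave the oil bottle and the file alone.

Things in the scene. Friction and masses are not known exactly. Their poses are not given: they have to be found in the camera images.
- gauge: Ring gauge, bright steel, about 0.24 kg: ring 54 mm outside, round through hole 25 mm, 14 mm thick; straight bar handle 16 mm wide, 14 mm high, reaching 132 mm from the hole's centre. Starts flat on the bench. Origin: centre of the hole on the underside; z up along the hole; the handle runs along -x.
- gauge_grip (a point): Point on the gauge's handle to grip: 50 mm from the hole's centre along the handle, at mid height (7 mm above the underside).
- crank: Crank, dark steel, about 0.28 kg: hub 38 mm square, 16 mm thick, square through hole 17 mm (sides along x, y); arm 16 mm wide, 14 mm high, reaching 125 mm from the hole's centre; wooden knob 19 mm across, 112 mm from the hole, 50 mm high over the underside. Starts flat, knob up. Origin: centre of the hole on the underside; z up along the hole; the arm runs along -x.
- crank_grip (a point): Point on the crank's arm to grip: 50 mm from the hole's centre along the arm, at mid height (7 mm above the underside).
- rack: Rack: dark grey perforated steel panel 300 mm wide, 200 mm along its slope of 30 degrees from level, face up and towards the robot; lower edge 110 mm, upper edge 210 mm above the bench. Origin: on the bench under the panel's centre; x to the upper edge, y along the width. Both pegs stand square to the panel, 45 mm up the slope from its middle, 140 mm or more apart; either may be on the left.
- round_peg: Round steel peg on the rack, 20 mm across, 34 mm long, the last 10 mm tapered to 10 mm across. Origin: on its axis at its foot, on the panel's face; z along the peg, out of the panel (30 degrees from vertical); x up the slope; y along the panel's width. A tool hangs best with its handle down the slope (-x).
- square_peg: Square steel peg on the rack, 14 mm wide, its sides along its x and y, 34 mm long, its last 10 mm a cone from 14 to 6 mm across. Origin: at its foot, on the panel's face, on its axis; z along the peg, out of the panel (30 degrees from vertical); x up the slope; y along the panel's width.
- oiler: Bystander: small oil bottle with a red cap, 40 mm across and 110 mm high, standing on the bench. Origin: centre of its underside.
- file: Bystander: file with a wooden handle, lying on the bench, 222 mm long, 22 mm wide and 22 mm high. Origin: on the bench, 92 mm from the handle's end; the blade runs along +x.
Things that resemble listed ones, but are neither listed nor needed, are in the scene too. Of the things that look like the gauge, take the one that is farthest to the robot's left at the start. What is shaped like the crank but yellow is not meant.

How it is judged:
By the outcome, as a careful person would: the job done as asked, in the order asked, and still so for the second after the job is handed in, with the robot touching nothing.
It also fails if it takes over 72 s, if anything falls off the work surface, if the arm or the gripper's body presses on something with over 40 N, if the wrist force passes 120 N, or if a joint passes its speed limit or range.

ROBOT

A 6-joint arm with a two-finger parallel gripper is mounted at the origin on the work surface. World frame = base frame: x ahead of the robot, y to its left, z up, the work surface at z = 0. Lengths are in m, angles in rad, forces in N, time in s.
With the tool pointing down it reaches from about 0.35 to 0.975 m from the base axis. Payload 4.9 kg.
Tool frame: the origin (TCP) lies at the very end of the fingers, on their centre line; the grasp point (between the pads) lies 19 mm behind it; z points along the fingers, y is the line along which they close (so a half turn about z gives the same grasp; the last joint's range is limited). The gripper opens to 85 mm and grips with 20 to 120 N. Pads are 22 mm wide; open, the fingers measure 114 mm over their backs; the gripper's body (76 mm by 85 mm) begins 54 mm behind the grasp point. The pads swing forward as they close: fully open they stand 13 mm farther back than shut.
Start: joints at [-1.307, 0.053, 1.613, -0, 1.476, -0.119], TCP at [0.233, -0.58, 0.231] pointing down, gripper open.
Joint ranges: [-3.01, 3.01], [-1.01, 2.22], [0.06, 2.58], [-1.02, 4.17], [0.09, 2.62], [-3.14, 3.14]. Speed limits (rad/s): [2.57, 2.57, 3.14, 3.14, 3.14, 3.14].

INTERFACE

Orientations are given as a unit quaternion [w, x, y, z].
In Python, from plant import manip gives the robot as it stands.
- The arm moves only by the shell command python3 -m pendant 'ROWS'. ROWS is JSON, a list of rows, each a list of 3 entries, a list of its own where there are three numbers: the opening, from 0 (shut) to 1 (fully open), then the shift along the tool's x, y, z in units of 12 cm (1.0 is 12 cm), then the turn about the tool's z in units of pi rad (1.0 is pi rad). In form: [[gripper, [dx, dy, dz], roll], ...]. A call has 1 to 10 rows; each row is the pose to reach, as a shift and turn from the pose commanded when the call began, along the tool's axes at that moment, turning the shorter way round; what a row does not reach only later rows make up. A row lasts 1/10 s, in which the tool goes at most 50 mm and 8.59 degrees, less where a joint would pass 70% of its speed; a pose out of reach is approached as far as the arm can. A call with a number of a shift or a turn outside -1 to 1 is refused whole. A call with a gripper value outside its range is refused whole. The fingers move at their own pace and stop on an object; the grip force is fixed at half the most. Time passes only in rows, so rows that repeat a pose let the fingers close. It gives the time, the measured TCP pose, the force, the opening and the grip force at its end, in the units of the state.
- manip.state(): the state, without advancing time (a new reading comes with each control period).
- manip.grab_frame(name): name is "side" or "top" or "wrist"; returns a dict with "img" (400x640x3 uint8, red, green, blue), "fx", "fy", "cx", "cy" (pixels), "eye" and "rotation" of the camera in the world; the wrist camera has in their place "tool_from_camera" (4x4, takes a point from camera to tool coordinates, whose origin is the TCP and whose axes are the flange's). Camera axes: x right, y down, z forward; pixel columns grow to the right and rows downward; lengths in m; the calibration is good to about 2 mm. The wrist camera is an equidistant fisheye: a pixel r from the principal point sees the ray r / f radians off the axis. A picture is of the moment at which its call begins: read the wrist's pose just before it. There is no depth.
- manip.job_done(): hands the job in; it is judged then, once.
The state is a dict: "time": time; "joint_pos": joint angles; "joint_vel": joint speeds; "joint_efforts": joint torques, N m; "tool_pos": TCP position; "tool_rot": TCP orientation; "contact_force": force on the tool from outside, world axes, zero at the start; "ft_torque": the same for the moment, N m; "gripper_width": opening from 0.0 (shut) to 1.0 (fully open); "grasp_force": force on a finger pad.
Only numpy, scipy, OpenCV 4.12 (cv2) and the standard library are available. Lean on these libraries where they do the work, as an engineer would, in place of code of your own. Each camera call takes 0.05 s, during which the arm holds its last target. There are 200 camera calls.

## Working session

There is one attempt and no reset: what is moved stays moved. The work goes in short steps, Python scripts to look and compute and a shell command to move; the robot and the scene stay as the last step left them, time stands still between calls to the robot, and variables do not carry over. Pictures are saved under pics/ and viewed, at most 10 in all, crops included, and the job is handed in when it is done.

```bash
ls; mkdir -p pics
cat > h.py <<'E'
import numpy as np, cv2
from plant import manip
from scipy.spatial.transform import Rotation as R
def cam(name):
    s=manip.state(); f=manip.grab_frame(name); f["state"]=s; return f
def save(name,p):
    f=cam(name); cv2.imwrite(p,f["img"][:,:,::-1]); np.save(p+".npy",f,allow_pickle=True); return f
def load(p): return np.load(p+".npy",allow_pickle=True).item()
def ray(f,u,v):
    x=(u-f["cx"])/f["fx"]; y=(v-f["cy"])/f["fy"]
    if "eye" in f:
        return np.array(f["eye"]), np.array(f["rotation"])@np.array([x,y,1.])
    r=np.hypot(x,y); d=np.array([x/r*np.sin(r),y/r*np.sin(r),np.cos(r)])
    T=np.array(f["tool_from_camera"]); q=f["state"]["tool_rot"]
    W=R.from_quat([q[1],q[2],q[3],q[0]]).as_matrix()
    return np.array(f["state"]["tool_pos"])+W@T[:3,3], W@T[:3,:3]@d
def onz(f,u,v,z):
    o,d=ray(f,u,v); return o+d*(z-o[2])/d[2]
def tri(obs):
    A=np.zeros((3,3));b=np.zeros(3)
    for f,u,v in obs:
        o,d=ray(f,u,v); d=d/np.linalg.norm(d);P=np.eye(3)-np.outer(d,d);A+=P;b+=P@o
    p=np.linalg.solve(A,b)
    return p,[np.linalg.norm(np.cross(p-ray(f,u,v)[0],ray(f,u,v)[1]/np.linalg.norm(ray(f,u,v)[1]))) for f,u,v in obs]
E
python3 - <<'E'
from h import *
np.set_printoptions(precision=4,suppress=True)
print(manip.state())
for n in ("side","top"):
    f=save(n,f"pics/{n}0.png"); print(n,f["eye"],f["rotation"],f["fx"],f["cx"],f["cy"])
f=save("wrist","pics/wrist0.png");print(f["tool_from_camera"],f["fx"])
E
```

```text
pics
{'time': 0.0, 'joint_pos': array([-1.307 ,  0.0534,  1.6143, -0.    ,  1.476 , -0.119 ]), 'joint_vel': array([ 0.0001, -0.001 , -0.0003, -0.0013,  0.0014,  0.0004]), 'joint_efforts': array([  0.0002, -39.3681, -37.0178,  -0.0001,   0.0069,  -0.    ]), 'tool_pos': array([ 0.2333, -0.5792,  0.23  ]), 'tool_rot': array([-0.001 ,  0.9817,  0.1902, -0.0001]), 'contact_force': array([0.5567, 0.9289, 0.7146]), 'ft_torque': array([-0.0019, -0.0554, -0.0605]), 'grasp_force': 0.0, 'gripper_width': 1.000898227188629}
side [ 0.1855 -0.951   1.1339] [-0.3467  0.914  -0.1975  0.0738] 453.11616587652026 322.84335170012423 190.53795547266355
top [ 0.4302 -0.1349  1.4337] [-0.0347  0.7144 -0.6975  0.0435] 481.9066071922101 325.96896242396656 197.70178231342757
[[ 0.0003 -0.9576 -0.2882  0.0734]
 [ 1.      0.0007 -0.0012  0.0011]
 [ 0.0013 -0.2882  0.9576 -0.1425]
 [ 0.      0.      0.      1.    ]] 309.70691628693146
```

View pics/top0.png

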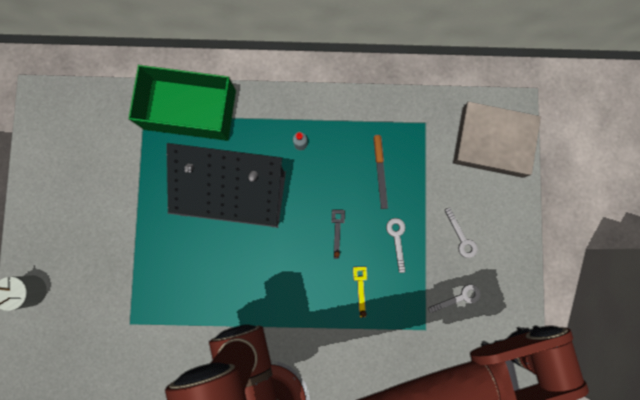

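View pics/side0.png

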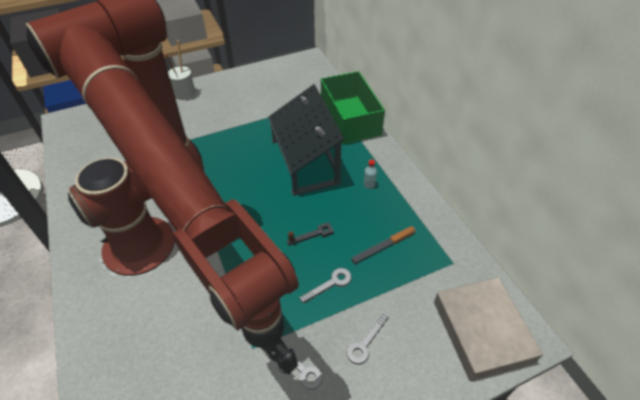

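Run:
```python
s=open('h.py').read()
s=s.replace('np.array(f["rotation"])@','qm(f["rotation"])@').replace('def ray','def qm(q): return R.from_quat([q[1],q[2],q[3],q[0]]).as_matrix()\ndef ray')
open('h.py','w').write(s)
from h import *
np.set_printoptions(precision=4,suppress=True)
f=load("pics/top0.png")
for n,u,v,z in [("gauge hole",397,228,.014),("gauge end",402,271,.014),("crank hub",338,216,.016),("crank end",337,256,.014),("oiler",300,138,.11),("pegL",188,168,.2),("pegR",252,176,.2),("rack c",226,185,.16)]: print(n,onz(f,u,v,z))
im=f["img"][:,:,::-1]; g=load("pics/side0.png")["img"][:,:,::-1]
a=cv2.resize(im[135:235,155:295],None,fx=2.85,fy=2.85,interpolation=3)
b=cv2.resize(im[200:280,310:422],None,fx=3.56,fy=3.56,interpolation=3)
c=cv2.resize(g[80:200,255:395],None,fx=2.85,fy=2.375,interpolation=3)
d=cv2.resize(g[215:310,280:392],None,fx=3.56,fy=3,interpolation=3)
t=lambda x:cv2.resize(x,(399,285))
cv2.imwrite("pics/m1.png",np.vstack([np.hstack([t(a),t(b)]),np.hstack([t(c),t(d)])]))
```

```text
gauge hole [ 0.5035 -0.3622  0.014 ]
gauge end [ 0.3783 -0.3777  0.014 ]
crank hub [ 0.5346 -0.1873  0.016 ]
crank end [ 0.4174 -0.1869  0.014 ]
oiler [ 0.7439 -0.073   0.11  ]
pegL [0.6359 0.2096 0.2   ]
pegR [0.6192 0.0438 0.2   ]
rack c [0.5994 0.1176 0.16  ]
```

View pics/m1.png

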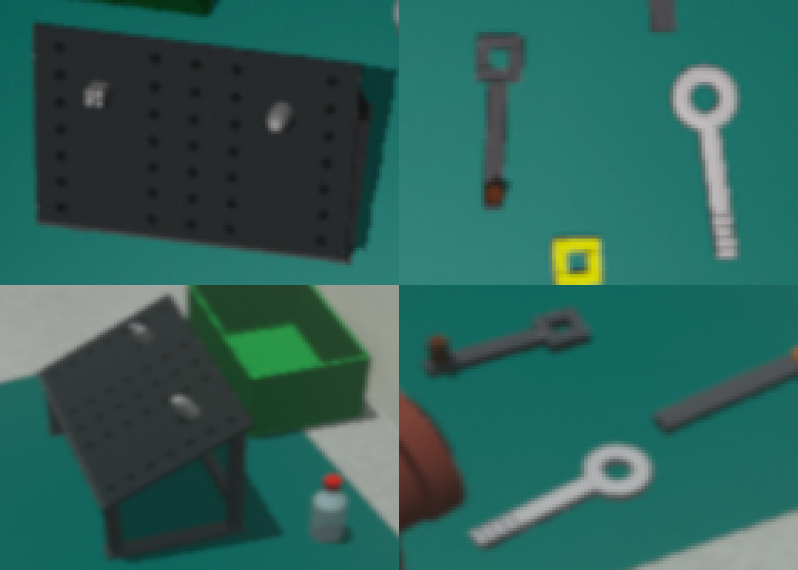

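```bash
cat > meas.py <<'E'
from h import *
np.set_printoptions(precision=4,suppress=True)
f=load("pics/top0.png"); im=f["img"]; hsv=cv2.cvtColor(im,cv2.COLOR_RGB2HSV)
# tools: non-teal pixels in windows
teal=((hsv[...,0]>75)&(hsv[...,0]<95)&(hsv[...,1]>120)).astype(np.uint8)
def tool(u0,u1,v0,v1,z,name):
    m=1-teal[v0:v1,u0:u1]
    cs,h=cv2.findContours(m,cv2.RETR_CCOMP,cv2.CHAIN_APPROX_NONE)
    i=max(range(len(cs)),key=lambda i:cv2.contourArea(cs[i])); 
    holes=[j for j in range(len(cs)) if h[0][j][3]==i]; j=max(holes,key=lambda j:cv2.contourArea(cs[j]))
    M=cv2.moments(cs[j]); hc=np.array([M['m10']/M['m00']+u0,M['m01']/M['m00']+v0])
    P=np.array([onz(f,p[0][0]+u0,p[0][1]+v0,z)[:2] for p in cs[i]])
    H=onz(f,*hc,z)[:2]; d=np.linalg.norm(P-H,axis=1); 
    b=P[(d>.035)&(d<(.1 if name=="crank" else .115))]
    vx,vy,x,y=cv2.fitLine(b.astype(np.float32),cv2.DIST_L2,0,.001,.001).ravel()
    if vx<0: vx,vy=-vx,-vy
    off=(H-[x,y])@[-vy,vx]
    print(name,"hole px",hc,H,"far",d.max(),"axis deg",np.degrees(np.arctan2(vy,vx)),"hole off axis",off,"grip",H-.05*np.array([vx,vy]))
tool(380,420,210,282,.014,"gauge")
tool(322,352,200,264,.015,"crank")
c=dict(TL=(167.6,142.7,.21),TR=(281.7,158.2,.21),BL=(167.6,213,.11),BR=(277.8,227,.11))
W={k:onz(f,*v) for k,v in c.items()}
for k in W: print(k,W[k])
l=lambda a,b:W[a]-W[b]
print("widths",np.linalg.norm(l('TL','TR')),np.linalg.norm(l('BL','BR')),"depth",np.linalg.norm(l('TL','BL')),np.linalg.norm(l('TR','BR')))
for a,b in(('TL','TR'),('BL','BR')): q=l(a,b); print("yaw",np.degrees(np.arctan2(-q[0],q[1])))
for a,b in(('TL','BL'),('TR','BR')): q=l(a,b); print("yaw",np.degrees(np.arctan2(q[1],q[0])))
O=sum(W.values())/4; print("centre",O)
q=l('TL','TR')+l('BL','BR'); yaw=np.arctan2(-q[0],q[1]); hx=np.array([np.cos(yaw),np.sin(yaw),0]); hy=np.array([-np.sin(yaw),np.cos(yaw),0])
sx=hx*np.cos(np.pi/6)+np.array([0,0,.5]); n=-hx*.5+np.array([0,0,np.cos(np.pi/6)])
for nm,(u0,u1,v0,v1) in dict(sq=(180,197,158,176),rd=(243,262,166,186)).items():
    w=im[v0:v1,u0:u1].sum(2)/3; m=w>85; v,u=np.nonzero(m); 
    print(nm,m.sum(),"px range",u.min()+u0,u.max()+u0,v.min()+v0,v.max()+v0,"cen",u.mean()+u0,v.mean()+v0)
    for hgt in(17,):
        o,d=ray(f,u.mean()+u0,v.mean()+v0); p=o+d*(((O+n*hgt/1000-o)@n)/(d@n)); r=p-O
        print("  h",hgt,"rack x,y",r@sx,r@hy,"foot",p-n*hgt/1000,"tip",p+n*(.034-hgt/1000))
print("lower edge mid",(W['BL']+W['BR'])/2)
E
python3 meas.py
```

```text
gauge hole px [395.2833 227.0875] [ 0.506  -0.3571] far 0.13316453418615307 axis deg 9.204387 hole off axis -0.0007184667754188857 grip [ 0.4567 -0.3651]
crank hole px [337.8974 215.8974] [ 0.5349 -0.1871] far 0.12384671320499223 axis deg -1.4357929 hole off axis -0.0005468930852631861 grip [ 0.485  -0.1858]
TL [0.6989 0.2627 0.21  ]
TR [ 0.6659 -0.0321  0.21  ]
BL [0.5246 0.2836 0.11  ]
BR [ 0.4935 -0.0194  0.11  ]
widths 0.29667218191802625 0.304591243837052 depth 0.20197227419130087 0.19974344493263477
yaw -6.378960091884109
yaw -5.873381334593422
yaw -6.830504354288542
yaw -4.216533375372557
centre [0.5957 0.1237 0.16  ]
sq 36 px range 185 190 165 171 cen 187.61111111111111 168.47222222222223
  h 17 rack x,y 0.04430921696840051 0.09139521687320029 foot [0.6436 0.2105 0.1822] tip [0.6267 0.2123 0.2116]
rd 42 px range 249 254 172 180 cen 251.66666666666666 176.0952380952381
  h 17 rack x,y 0.04650983019364241 -0.07581110207106138 foot [0.6277 0.044  0.1833] tip [0.6108 0.0458 0.2127]
lower edge mid [0.5091 0.1321 0.11  ]
```

```bash
cat > go.py <<'E'
from h import *
import sys
def go(x,y,z,yaw):
    s=manip.state(); M=qm(s["tool_rot"]); d=M.T@(np.array([x,y,z])-s["tool_pos"])/.12
    y0=np.degrees(np.arctan2(M[1,0],M[0,0])); r=((y0-yaw+180)%360-180)/180
    print("t",round(s["time"],2),"pos",np.round(s["tool_pos"],4),"yaw",round(y0,2),"grip",round(s["gripper_width"],3),round(s["grasp_force"],1),"F",np.round(s["contact_force"],1)); print("units",np.round(d,3),"roll",round(r,4))
    c=np.degrees(M[2,2]); 
if __name__=="__main__": go(*map(float,sys.argv[1:5]))
E
python3 go.py .4567 -.365 .14 9.2
```

```text
t 0.15 pos [ 0.2333 -0.5793  0.2303] yaw 21.93 grip 1.001 0.0 F [0.1 0.  0.3]
units [ 2.394 -0.96   0.755] roll 0.0707
```

```bash
python3 -m pendant '[[1,[0.35,-0.14,0],0],[1,[0.7,-0.28,0],0],[1,[1,-0.4,0],0],[1,[1,-0.4,0],0]]'; python3 -m pendant '[[1,[0.35,-0.14,0],0],[1,[0.7,-0.28,0.1],0],[1,[1,-0.4,0.2],0],[1,[1,-0.4,0.2],0]]'; python3 -m pendant '[[1,[0.2,-0.08,0.2],0.035],[1,[0.394,-0.16,0.4],0.0707],[1,[0.394,-0.16,0.555],0.0707],[1,[0.394,-0.16,0.555],0.0707],[1,[0.394,-0.16,0.555],0.0707]]'; python3 go.py .4567 -.365 .14 9.2; python3 -c "
from h import *
save('wrist','pics/w1.png')"
```

```text
time: 0.55
tool_pos: [0.3295, -0.4874, 0.2309]
tool_rot: [-0.001, 0.981, 0.193, 0.001]
contact_force: [-0.6, -0.5, -0.2]
gripper_width: 1.003
grasp_force: 0.0
time: 0.95
tool_pos: [0.4215, -0.3977, 0.2047]
tool_rot: [-0.002, 0.981, 0.192, -0.001]
contact_force: [-0.2, -0.8, 0.1]
gripper_width: 0.996
grasp_force: 0.0
time: 1.45
tool_pos: [0.4563, -0.3665, 0.1408]
tool_rot: [0.0, 0.997, 0.08, -0.0]
contact_force: [0.4, -0.6, -0.2]
gripper_width: 0.998
grasp_force: 0.0
t 1.45 pos [ 0.4563 -0.3665  0.1408] yaw 9.16 grip 0.998 0.0 F [ 0.4 -0.6 -0.2]
units [ 0.005 -0.012  0.007] roll -0.0002
```

View pics/w1.png

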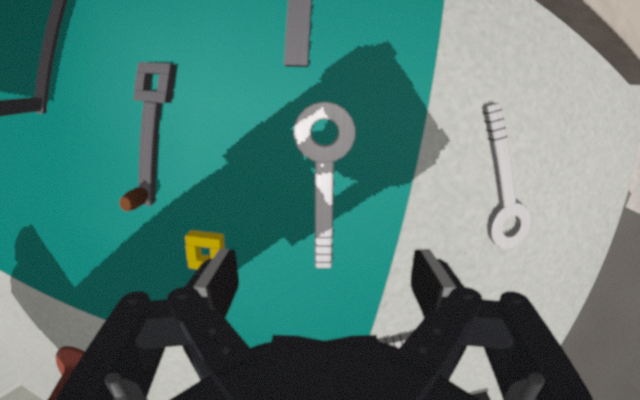

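The wrist view shows the gauge straight ahead between the fingers (hole about 324,132; handle end about 323,267); crank hole about 154,82.

```bash
python3 -c "
from h import *
f=load('pics/w1.png')
a=onz(f,324,132,.014);b=onz(f,323,267,.014);print(a,b,a-b,np.linalg.norm(a-b),np.degrees(np.arctan2(*(a-b)[1::-1])))
print('grip',a+(b-a)*.05/.132); print('crank',onz(f,154,82,.016),onz(f,150,203,.014))"; python3 go.py .4567 -.365 .003 9.2
```

```text
[ 0.50782722 -0.35874098  0.014     ] [ 0.37819763 -0.37865083  0.014     ] [0.12962959 0.01990985 0.        ] 0.13114965990489696 8.731844165795794
grip [ 0.4587251  -0.36628259  0.014     ]
crank [ 0.53628383 -0.19246846  0.016     ] [ 0.41511865 -0.19309761  0.014     ]
t 1.5 pos [ 0.4567 -0.3669  0.1419] yaw 9.15 grip 1.002 0.0 F [-0.4 -0.2  0.2]
units [ 1.000e-03 -1.800e-02  1.157e+00] roll -0.0003
```

```bash
python3 -m pendant '[[0.4,[0.005,-0.005,0.3],0],[0.4,[0.01,-0.005,0.6],0],[0.4,[0.01,-0.005,0.9],0],[0.4,[0.01,-0.005,0.9],0]]'; python3 -m pendant '[[0.4,[0,0,0.15],0],[0.4,[0,0,0.25],0],[0.4,[0,0,0.25],0],[0,[0,0,0.25],0],[0,[0,0,0.25],0],[0,[0,0,0.25],0],[0,[0,0,0.25],0],[0,[0,0,0.25],0],[0,[0,0,0.25],0]]'
```

```text
time: 1.9
tool_pos: [0.455, -0.363, 0.0287]
tool_rot: [-0.003, 0.997, 0.08, -0.003]
contact_force: [-2.0, 1.0, -0.1]
gripper_width: 0.401
grasp_force: 0.0
time: 2.8
tool_pos: [0.4589, -0.3658, 0.0046]
tool_rot: [0.001, 0.997, 0.08, 0.001]
contact_force: [-1.1, 0.4, 6.6]
gripper_width: 0.164
grasp_force: 61.5
```

```bash
python3 -m pendant '[[0,[0,0,-0.2],0],[0,[0,0,-0.5],0],[0,[0,0,-0.9],0],[0,[0.1,-0.3,-0.9],0],[0,[0.2,-0.6,-0.9],0],[0,[0.2,-0.87,-0.9],0]]'; python3 -m pendant '[[0,[0,-0.3,-0.2],0],[0,[0.1,-0.6,-0.5],0],[0,[0.2,-0.87,-0.75],0]]';python3 -m pendant '[[0,[0,-0.3,0],0],[0,[0.1,-0.6,0],0],[0,[0.2,-0.87,0],0],[0,[0.2,-0.87,0],0.04],[0,[0.2,-0.87,0],0.085],[0,[0.2,-0.87,0],0.085]]'; python3 go.py .485 .059 .16 -6.1; python3 -c "
from h import *
save('wrist','pics/w2.png')"
```

```text
time: 3.4
tool_pos: [0.4653, -0.2562, 0.1107]
tool_rot: [-0.0, 0.997, 0.08, 0.0]
contact_force: [-0.3, -0.9, -2.7]
gripper_width: 0.162
grasp_force: 60.4
time: 3.7
tool_pos: [0.4708, -0.1492, 0.2006]
tool_rot: [-0.001, 0.997, 0.08, -0.001]
contact_force: [1.5, 0.4, -1.6]
gripper_width: 0.16
grasp_force: 60.4
time: 4.3
tool_pos: [0.4783, -0.0434, 0.1998]
tool_rot: [-0.0, 0.999, -0.052, -0.001]
contact_force: [0.5, -0.7, -2.9]
gripper_width: 0.165
grasp_force: 60.4
t 4.3 pos [ 0.4783 -0.0434  0.1998] yaw -6.02 grip 0.165 60.4 F [ 0.5 -0.7 -2.9]
units [-0.034 -0.855  0.332] roll 0.0005
```

View pics/w2.png

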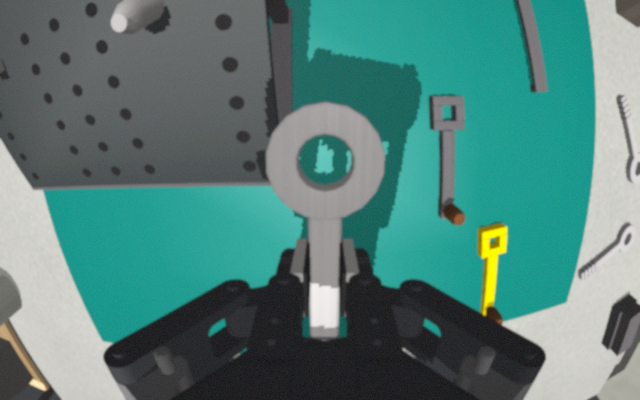

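```bash
python3 -m pendant '[[0,[-0.03,-0.3,0],0],[0,[-0.034,-0.6,0],0],[0,[-0.034,-0.855,0],0],[0,[-0.034,-0.855,0.2],0],[0,[-0.034,-0.855,0.35],0],[0,[-0.034,-0.855,0.35],0]]'; python3 -m pendant '[[0,[0,0,0.05],0],[0,[0,0,0.1],0],[0,[0,0,0.15],0],[0,[0,0,0.15],0]]';python3 go.py .485 .059 .106 -6.1
```

```text
time: 4.95
tool_pos: [0.4833, 0.0584, 0.1551]
tool_rot: [0.0, 0.999, -0.052, -0.004]
contact_force: [-0.6, -0.4, -3.4]
gripper_width: 0.165
grasp_force: 60.4
time: 5.35
tool_pos: [0.4857, 0.0582, 0.1413]
tool_rot: [-0.0, 0.999, -0.053, -0.0]
contact_force: [-4.2, 0.6, 3.7]
gripper_width: 0.161
grasp_force: 61.3
t 5.35 pos [0.4857 0.0582 0.1413] yaw -6.09 grip 0.161 61.3 F [-4.2  0.6  3.7]
units [-0.006 -0.006  0.294] roll 0.0001
```

Contact at about 6 N and it yields. Continue down.

```bash
python3 -m pendant '[[0,[0,0,0.06],0],[0,[0,0,0.12],0],[0,[0,0,0.18],0],[0,[0,0,0.18],0]]'; python3 -m pendant '[[0,[0,0,0.04],0],[0,[0,0,0.08],0],[0,[0,0,0.11],0],[0,[0,0,0.11],0]]';python3 -c "
from h import *
save('side','pics/s2.png');f=save('wrist','pics/w3.png')
a=load('pics/s2.png')['img'][70:200,240:400,::-1]; a=cv2.resize(a,(640,520),interpolation=3)[:400]
b=f['img'][:,:,::-1]
cv2.imwrite('pics/m3.png',np.hstack([cv2.resize(a,(400,300)),cv2.resize(b,(400,300))]))"
```

```text
time: 5.75
tool_pos: [0.4855, 0.058, 0.1192]
tool_rot: [0.0, 0.999, -0.053, -0.0]
contact_force: [-4.8, -0.9, 2.0]
gripper_width: 0.157
grasp_force: 61.0
time: 6.15
tool_pos: [0.4869, 0.0583, 0.108]
tool_rot: [0.0, 0.999, -0.053, 0.001]
contact_force: [-5.1, 0.5, 8.9]
gripper_width: 0.167
grasp_force: 60.5
```

View pics/m3.png

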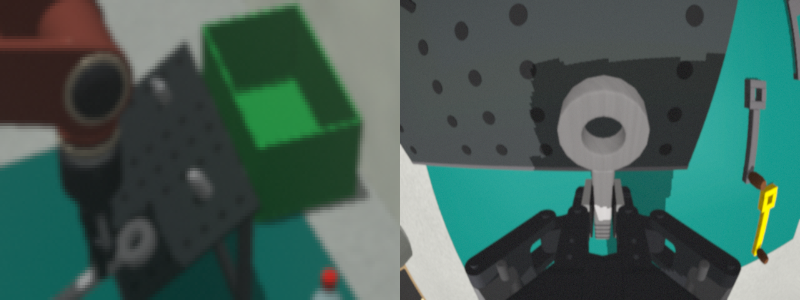

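```bash
cat > off.py <<'E'
from h import *
np.set_printoptions(precision=4,suppress=True)
yaw=np.radians(-6.1); hx=np.array([np.cos(yaw),np.sin(yaw),0]); hy=np.array([-np.sin(yaw),np.cos(yaw),0]); Z=np.array([0,0,1.])
sx=hx*np.cos(np.pi/6)+Z*.5; n=-hx*.5+Z*np.cos(np.pi/6)
O=np.array([.5957,.1237,.16]); feet=dict(rd=np.array([.6277,.044,.183]),sq=np.array([.6436,.2105,.182]))
def onpanel(f,u,v,h):
    o,d=ray(f,u,v); return o+d*(((O+n*h-o)@n)/(d@n))
def rk(p): r=p-O; return np.array([r@sx,r@hy,r@n])
E
python3 - <<'E'
from off import *
f=load("pics/w3.png"); g=f["img"]; t=f["state"]["tool_pos"]
cv2.imwrite("/tmp/x.png",g)
H=onpanel(f,325,168,.014)-n*.014
print("TCP",t,"hole under",H,"rack",rk(H),"off",H-t,"off in sx,hy,n",np.array([(H-t)@sx,(H-t)@hy,(H-t)@n]))
for h in (0.,.034): 
    pass
# ring outer by panel plane: left/right/top extremes
for u,v in((325,101),(253,172),(398,172)): print(rk(onpanel(f,u,v,.014)))
f2=load("pics/w2.png")
print("peg tip seen in w2", rk(onpanel(f2,122,20,.034)))
E
```

```text
TCP [0.4869 0.0583 0.1079] hole under [0.547  0.0508 0.1365] rack [-0.047  -0.0777 -0.    ] off [ 0.0601 -0.0075  0.0286] off in sx,hy,n [ 0.0668 -0.0011 -0.0055]
[-0.0215 -0.0776  0.014 ]
[-0.0486 -0.0529  0.014 ]
[-0.0485 -0.1029  0.014 ]
peg tip seen in w2 [ 0.0484 -0.0826  0.034 ]
```

Run:
```python
from off import *
f=load("pics/w2.png"); t=f["state"]["tool_pos"]; H=onz(f,325,160,t[2]+.0094); print("w2 hole off",H-t,np.linalg.norm((H-t)[:2]))
# lower panel edge in w3 (full-res px: x=(X-400)*1.6,y=Y*1.333) and w2 edge corner
f=load("pics/w3.png"); im=f["img"]
for u in (60,120,200): 
    col=im[150:260,u].astype(int); s=(col[:,1]-col[:,0]); v=150+np.argmax(s>40); print("edge",u,v,rk(onpanel(f,u,v,0)))
cv2.imwrite("pics/w3c.png",cv2.resize(im[90:330,200:460,::-1],None,fx=2.4,fy=2.4))
print(manip.state()["tool_pos"])
```

```text
w2 hole off [ 0.0507 -0.0065  0.0094] 0.05108031274753976
edge 60 221 [-0.0987  0.0957  0.    ]
edge 120 225 [-0.0993  0.0401 -0.    ]
edge 200 227 [-0.0983 -0.0134 -0.    ]
[0.4869 0.0583 0.1079]
```

View pics/w3c.png

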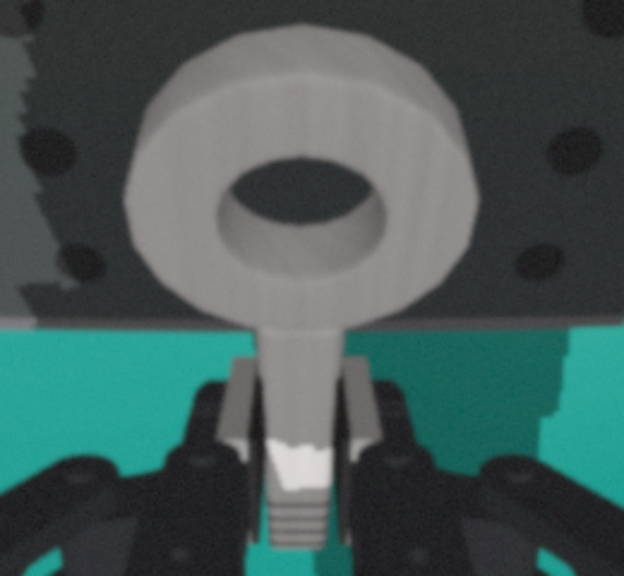

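```bash
python3 - <<'E'
from off import *
f=load("pics/w3.png"); t=f["state"]["tool_pos"]
H=onpanel(f,325.6,180,.014)-n*.014
print("hole rack",rk(H),"off in sx,hy,n",np.array([(H-t)@sx,(H-t)@hy,(H-t)@n]))
print("bottom rim of hole",rk(onpanel(f,325.6,90+278/2.4,.014)),"top rim",rk(onpanel(f,325.6,90+155/2.4,.014)), "left/right",rk(onpanel(f,200+217/2.4,180,.014)),rk(onpanel(f,200+386/2.4,180,.014)))
E
python3 go.py .485 .059 .106 -6.1
```

```text
hole rack [-0.0525 -0.0779 -0.    ] off in sx,hy,n [ 0.0613 -0.0013 -0.0055]
bottom rim of hole [-0.0659 -0.0779  0.014 ] top rim [-0.0412 -0.0779  0.014 ] left/right [-0.0525 -0.0656  0.014 ] [-0.0524 -0.0902  0.014 ]
t 6.25 pos [0.4869 0.0583 0.1079] yaw -6.08 grip 0.16 60.4 F [-4.9 -0.8  8.2]
units [-0.016 -0.004  0.016] roll 0.0001
```

```bash
python3 -m pendant '[[0,[-0.09,0,-0.16],0],[0,[-0.19,0,-0.33],0],[0,[-0.19,0,-0.33],0],[0,[0,0,-0.44],0],[0,[0.16,0,-0.53],0],[0,[0.16,0,-0.53],0],[0,[0.16,0,-0.53],0]]'; python3 -c "
from h import *
f=save('wrist','pics/w4.png');print(f['state']['tool_pos'])"
```

```text
time: 6.95
tool_pos: [0.5046, 0.0562, 0.1681]
tool_rot: [-0.0, 0.999, -0.053, -0.001]
contact_force: [-0.2, 0.7, -3.1]
gripper_width: 0.165
grasp_force: 58.9
[0.50464529 0.05624906 0.16811438]
```

View pics/w4.png

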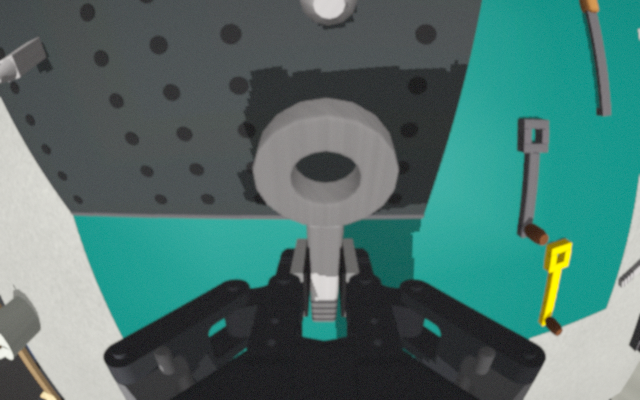

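The gauge kept its tilt; its hole is at about (326,179) and the round peg's tip at (329,4), straight above. I measure the peg's tip here.

Run:
```python
from off import *
f=load("pics/w4.png"); print("tip",rk(onpanel(f,329,4,.034)), "sq tip",rk(onpanel(f,8,72,.034)))
t=f["state"]["tool_pos"]; t3=load("pics/w3.png")["state"]["tool_pos"]; print("moved",(t-t3)@sx,(t-t3)@hy,(t-t3)@n)
im=f["img"][:25,295:365].sum(2)/3; v,u=np.nonzero(im>170); print(u.mean()+295,v.mean(),u.min()+295,u.max()+295,v.max())
```

```text
tip [ 0.0477 -0.0791  0.034 ] sq tip [0.0478 0.0741 0.034 ]
moved 0.045600599042845434 -0.0001485298400100876 0.043186295141067074
328.5223577235772 7.5426829268292686 313 344 18
```

```bash
python3 -m pendant '[[0,[0.15,0.004,-0.1],0],[0,[0.386,0.008,-0.223],0],[0,[0.386,0.008,-0.223],0],[0,[0.386,0.008,-0.223],0],[0,[0.42,0.008,-0.165],0],[0,[0.444,0.008,-0.123],0],[0,[0.444,0.008,-0.123],0]]'; python3 -c "
from h import *
f=save('wrist','pics/w5.png');print(f['state']['tool_pos'])"
```

```text
time: 7.7
tool_pos: [0.5572, 0.0497, 0.1829]
tool_rot: [-0.0, 0.999, -0.053, -0.001]
contact_force: [0.3, -0.0, -1.3]
gripper_width: 0.166
grasp_force: 58.9
[0.55723253 0.04974978 0.18286878]
```

View pics/w5.png

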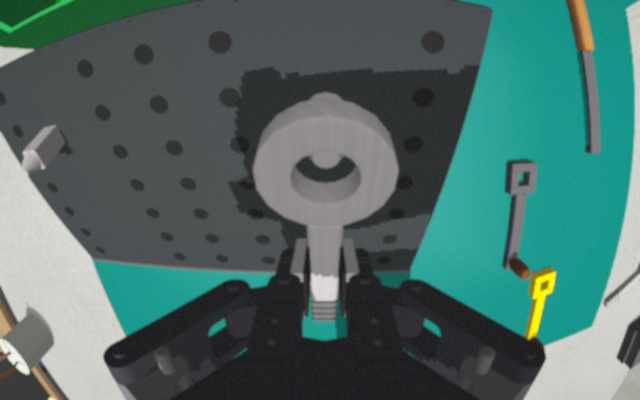

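Run:
```python
from off import *
f=load("pics/w5.png"); t=f["state"]["tool_pos"]; print("hole under",rk(t)+[.0606,-.0013,-.0055])
for h in(.026,.03,.034): print("tip",h,rk(onpanel(f,326,158,h)))
print("foot far edge",rk(onpanel(f,326,95,0)))
for h in (.034,.038,.045): print("hole",rk(onpanel(f,326,180,h)))
```

```text
hole under [ 0.0457 -0.0789  0.0295]
tip 0.026 [ 0.0421 -0.0791  0.026 ]
tip 0.03 [ 0.0454 -0.0791  0.03  ]
tip 0.034 [ 0.0487 -0.0791  0.034 ]
foot far edge [ 0.0565 -0.0792  0.    ]
hole [ 0.0376 -0.0791  0.034 ]
hole [ 0.0414 -0.0791  0.038 ]
hole [ 0.048  -0.0791  0.045 ]
```

```bash
python3 -m pendant '[[0,[0.025,0,0.043],0],[0,[0.05,0,0.086],0],[0,[0.075,0,0.13],0],[0,[0.1,0,0.173],0],[0,[0.108,0,0.187],0],[0,[0.108,0,0.187],0]]'; python3 -c "
from off import *
t=manip.state()['tool_pos']; print('hole under',rk(t)+[.0606,-.0013,-.0055])"
```

```text
time: 8.35
tool_pos: [0.5714, 0.0482, 0.162]
tool_rot: [0.0, 0.999, -0.053, 0.001]
contact_force: [2.2, -0.3, 0.1]
gripper_width: 0.167
grasp_force: 59.1
hole under [ 0.0476 -0.079   0.0043]
```

```bash
python3 -m pendant '[[0,[0.01,0,0.018],0],[0,[0.01,0,0.018],0],[0.4,[0.01,0,0.018],0],[0.4,[0.01,0,0.018],0],[0.4,[0.01,0,0.018],0],[0.4,[0,0,-0.1],0],[0.4,[-0.1,0,-0.4],0],[0.4,[-0.3,0,-0.7],0],[0.4,[-0.3,0,-0.7],0]]'; python3 -c "
from h import *
f=save('wrist','pics/w6.png');s=save('side','pics/s6.png')
a=cv2.resize(s['img'][80:200,255:395,::-1],(400,343),interpolation=3);b=cv2.resize(f['img'][:,:,::-1],(400,343))
cv2.imwrite('pics/m6.png',np.hstack([a,b]));print(f['state']['tool_pos'])"
```

```text
time: 9.25
tool_pos: [0.5363, 0.0524, 0.2539]
tool_rot: [-0.0, 0.999, -0.053, 0.006]
contact_force: [1.3, 0.3, 0.4]
gripper_width: 0.399
grasp_force: 0.0
[0.53625167 0.05243863 0.25390848]
```

View pics/m6.png

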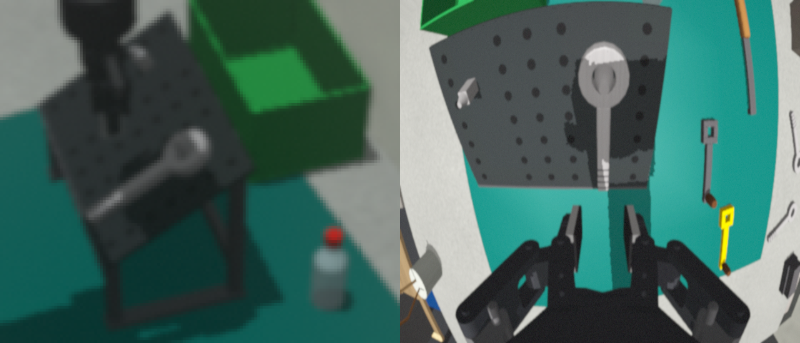

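The gauge hangs flat against the panel with its handle down the slope, ring at about (604,75) of the right half. Now the crank; I continue by masks and numbers only, as the 10 views are used.

```bash
python3 go.py .486 -.188 .15 -1
```

```text
t 9.35 pos [0.5353 0.0522 0.2483] yaw -6.08 grip 0.401 0.0 F [ 0.1 -0.2 -0.6]
units [-0.199  2.034  0.818] roll -0.0282
```

```bash
python3 -m pendant '[[1,[0,0.3,0],0],[1,[-0.1,0.6,0],0],[1,[-0.1,1,0],0],[1,[-0.1,1,0],0]]'; python3 -m pendant '[[1,[-0.05,0.3,0.1],0],[1,[-0.1,0.6,0.2],0],[1,[-0.1,1,0.5],0],[1,[-0.1,1.0,0.8],-0.028],[1,[-0.1,1.0,0.82],-0.028],[1,[-0.1,1.0,0.82],-0.028],[1,[-0.1,1.0,0.82],-0.028]]'
cat > crank.py <<'E'
from off import *
import sys
f=save('wrist',sys.argv[1]); im=f['img']; hsv=cv2.cvtColor(im,cv2.COLOR_RGB2HSV)
t=f['state']['tool_pos']; print(t)
m=((hsv[...,1]<80)&(hsv[...,2]>25)).astype(np.uint8); m[280:]=0
cs,h=cv2.findContours(m,cv2.RETR_CCOMP,cv2.CHAIN_APPROX_NONE)
for i,c in enumerate(cs):
    a=cv2.contourArea(c)
    if a<300: continue
    x,y,w,hh=cv2.boundingRect(c); 
    if h[0][i][3]<0 and x<480 and x+w>160: print(i,a,(x,y,w,hh))
    if h[0][i][3]>=0:
        M=cv2.moments(c);u,v=M['m10']/M['m00'],M['m01']/M['m00']; print(" hole of",h[0][i][3],a,(u,v),onz(f,u,v,.016))
np.save('/tmp/m.npy',m)
E
python3 crank.py pics/w7.png
```

```text
time: 9.75
tool_pos: [0.5089, -0.07, 0.2442]
tool_rot: [0.001, 0.998, -0.056, -0.002]
contact_force: [1.0, 1.1, 0.0]
gripper_width: 0.997
grasp_force: 0.0
time: 10.45
tool_pos: [0.4867, -0.1834, 0.1492]
tool_rot: [0.0, 1.0, -0.009, 0.001]
contact_force: [-0.2, -0.1, 0.2]
gripper_width: 1.001
grasp_force: 0.0
[ 0.4867 -0.1834  0.1492]
10 838.0 (408, 249, 49, 31)
51 869.0 (192, 249, 46, 31)
83 3088.5 (306, 113, 43, 160)
 hole of 83 363.0 (327.2364554637282, 133.52617079889808) [ 0.5373 -0.1878  0.016 ]
86 2105.0 (445, 0, 34, 110)
87 30211.0 (0, 0, 167, 215)
 hole of 87 12197.0 (96.93809953267197, 96.45392309584324) [0.5949 0.056  0.016 ]
```

```bash
python3 - <<'E'
from off import *
f=load('pics/w7.png'); m=np.load('/tmp/m.npy'); L=[];Rr=[]
for v in range(100,290,6):
    u=np.nonzero(m[v,295:360])[0]
    if len(u): print(v,u.min()+295,u.max()+295,len(u),end=" | ")
    if 165<=v<=205: L.append(onz(f,u.min()+295,v,.014)[:2]);Rr.append(onz(f,u.max()+296,v,.014)[:2])
L=np.array(L);Rr=np.array(Rr);C=(L+Rr)/2
print();print("width",np.linalg.norm(L-Rr,axis=1)); p=np.polyfit(C[:,0],C[:,1],1);print("axis deg",np.degrees(np.arctan(p[0])),"y at hole",np.polyval(p,.5373),"y at grip",np.polyval(p,.4873),"x range",C[:,0])
E
python3 go.py .4873 -.187 .003 -1
```

```text
118 307 348 42 | 124 307 348 42 | 130 307 348 23 | 136 307 348 24 | 142 307 348 25 | 148 307 348 42 | 154 307 347 41 | 160 320 335 16 | 166 319 335 17 | 172 319 335 17 | 178 319 335 17 | 184 319 335 17 | 190 319 335 17 | 196 319 335 17 | 202 319 335 17 | 208 319 334 16 | 214 319 334 16 | 220 319 334 16 | 226 319 334 16 | 232 319 334 16 | 238 319 334 16 | 244 319 334 16 | 250 318 335 2 | 256 317 317 1 | 262 317 335 2 | 268 319 333 2 | 
width [0.0155 0.0156 0.0156 0.0157 0.0158 0.0159 0.016 ]
axis deg -0.8674530563677507 y at hole -0.18805064715960657 y at grip -0.18729359371856127 x range [0.5074 0.5018 0.4962 0.4905 0.4848 0.4789 0.4731]
t 10.5 pos [ 0.487  -0.1836  0.1498] yaw -1.02 grip 0.998 0.0 F [0.1 0.5 0. ]
units [-1.000e-03  2.600e-02  1.223e+00] roll -0.0001
```

```bash
python3 -m pendant '[[0.4,[0,0.03,0.3],0],[0.4,[0,0.03,0.6],0],[0.4,[0,0.03,0.95],0],[0.4,[0,0.03,0.95],0]]'; python3 -m pendant '[[0.4,[0,0,0.15],0],[0.4,[0,0,0.27],0],[0.4,[0,0,0.27],0],[0,[0,0,0.27],0],[0,[0,0,0.27],0],[0,[0,0,0.27],0],[0,[0,0,0.27],0],[0,[0,0,0.27],0]]'
```

```text
time: 10.9
tool_pos: [0.4824, -0.185, 0.0294]
tool_rot: [-0.002, 1.0, -0.009, -0.004]
contact_force: [-0.7, 0.8, -0.3]
gripper_width: 0.396
grasp_force: 0.0
time: 11.7
tool_pos: [0.4866, -0.188, 0.0028]
tool_rot: [0.0, 1.0, -0.009, 0.001]
contact_force: [-0.8, 1.5, 6.7]
gripper_width: 0.164
grasp_force: 61.7
```

```bash
python3 -m pendant '[[0,[0,0,-0.2],0],[0,[0,0,-0.5],0],[0,[0,0,-1],0],[0,[0,0,-1],0]]'; python3 -m pendant '[[0,[0,0,-0.4],0],[0,[0,-0.2,-0.9],0],[0,[0,-0.5,-0.9],0],[0,[0,-1,-0.9],0]]'; python3 -m pendant '[[0,[0,-0.4,0],0],[0,[0,-0.8,0],0],[0,[0,-1,0],0],[0,[0,-1,0],0.028],[0,[0,-1,0],0.028]]'; python3 go.py .5042 .2204 .16 -6.1
```

```text
time: 12.1
tool_pos: [0.4886, -0.1894, 0.1274]
tool_rot: [0.003, 1.0, -0.009, 0.005]
contact_force: [0.6, 0.0, -1.5]
gripper_width: 0.162
grasp_force: 60.6
time: 12.5
tool_pos: [0.4888, -0.078, 0.2321]
tool_rot: [0.001, 1.0, -0.011, 0.003]
contact_force: [1.2, 0.1, -3.2]
gripper_width: 0.166
grasp_force: 60.5
time: 13.0
tool_pos: [0.4888, 0.0432, 0.2273]
tool_rot: [0.0, 0.999, -0.052, -0.001]
contact_force: [0.7, -0.4, -2.7]
gripper_width: 0.167
grasp_force: 60.5
t 13.0 pos [0.4888 0.0432 0.2273] yaw -5.99 grip 0.167 60.5 F [ 0.7 -0.4 -2.7]
units [-0.025 -1.482  0.56 ] roll 0.0006
```

```bash
python3 -m pendant '[[0,[0,-0.4,0],0],[0,[0,-0.8,0],0],[0,[0,-1,0],0],[0,[0,-1,0],0]]'; python3 -m pendant '[[0,[-0.02,-0.3,0],0],[0,[-0.025,-0.48,0],0],[0,[-0.025,-0.48,0.3],0],[0,[-0.025,-0.48,0.56],0],[0,[-0.025,-0.48,0.56],0]]'; python3 -m pendant '[[0,[0,0,0.06],0],[0,[0,0,0.12],0],[0,[0,0,0.18],0],[0,[0,0,0.18],0]]'; python3 go.py .5042 .2204 .106 -6.1
```

```text
time: 13.4
tool_pos: [0.502, 0.1636, 0.2278]
tool_rot: [-0.0, 0.999, -0.051, -0.001]
contact_force: [-0.3, -1.2, -3.3]
gripper_width: 0.169
grasp_force: 60.7
time: 13.9
tool_pos: [0.5017, 0.217, 0.1552]
tool_rot: [0.002, 0.999, -0.053, -0.006]
contact_force: [-1.3, -1.1, -4.5]
gripper_width: 0.166
grasp_force: 60.7
time: 14.3
tool_pos: [0.5063, 0.2193, 0.1415]
tool_rot: [-0.0, 0.999, -0.053, 0.001]
contact_force: [-2.9, -1.6, 1.9]
gripper_width: 0.167
grasp_force: 61.5
t 14.3 pos [0.5063 0.2193 0.1415] yaw -6.1 grip 0.167 61.5 F [-2.9 -1.6  1.9]
units [-0.019 -0.007  0.296] roll 0.0
```

```bash
python3 -m pendant '[[0,[0,0,0.06],0],[0,[0,0,0.12],0],[0,[0,0,0.18],0],[0,[0,0,0.18],0]]'; python3 -m pendant '[[0,[0,0,0.04],0],[0,[0,0,0.08],0],[0,[0,0,0.12],0],[0,[0,0,0.12],0]]'
cat > hub.py <<'E'
from off import *
import sys
f=save('wrist',sys.argv[1]); im=f['img']; t=f['state']['tool_pos']; print("TCP",t,"rk",rk(t))
g=cv2.cvtColor(im,cv2.COLOR_RGB2GRAY)
hsv=cv2.cvtColor(im,cv2.COLOR_RGB2HSV)
for v in range(110,250,7): print(v,*g[v,280:376:4])
E
python3 hub.py pics/w8.png
```

```text
time: 14.7
tool_pos: [0.5053, 0.2196, 0.119]
tool_rot: [-0.0, 0.999, -0.053, -0.0]
contact_force: [-4.4, 0.3, 1.5]
gripper_width: 0.166
grasp_force: 61.8
time: 15.1
tool_pos: [0.5067, 0.2197, 0.1075]
tool_rot: [-0.0, 0.999, -0.053, 0.001]
contact_force: [-8.8, -2.2, 13.7]
gripper_width: 0.159
grasp_force: 62.7
TCP [0.5067 0.2197 0.1075] rk [-0.1118  0.086   0.0039]
110 53 46 47 46 47 45 48 48 45 44 46 50 47 48 52 47 47 50 51 45 45 45 47 47
117 47 48 46 48 46 47 50 50 43 48 42 48 48 49 45 42 46 49 50 46 53 47 49 52
124 63 63 62 63 62 61 66 68 64 65 64 66 62 63 67 65 62 65 65 61 63 64 65 65
131 64 64 62 63 64 62 59 62 62 63 63 64 63 63 63 65 63 63 67 61 64 63 63 62
138 64 61 68 66 62 63 64 62 63 65 64 60 66 66 67 65 65 64 63 64 62 65 63 64
145 64 66 66 68 66 68 63 66 68 67 66 65 64 70 68 68 66 64 65 69 65 65 64 66
152 70 70 68 71 70 72 69 70 70 72 69 70 69 71 71 72 72 69 71 71 72 70 72 68
159 72 71 70 73 72 69 71 72 74 68 71 74 71 72 73 73 70 71 72 70 69 73 67 69
166 70 67 73 71 69 69 68 72 69 69 70 70 68 68 68 71 70 67 67 71 71 71 69 74
173 68 69 71 70 68 57 46 48 47 50 44 48 49 49 49 44 46 45 66 71 69 71 67 69
180 68 68 72 67 73 58 62 64 66 64 62 66 65 66 60 66 61 46 69 72 73 69 70 72
187 74 73 73 72 74 64 60 65 61 63 65 63 65 66 66 67 65 52 69 74 73 72 74 72
194 73 73 71 69 70 69 68 62 64 64 65 67 65 64 67 64 66 55 71 70 74 72 69 71
201 73 72 72 69 72 68 66 67 64 67 66 65 64 68 67 61 64 60 71 71 70 72 68 72
208 72 73 73 74 75 75 74 75 71 75 75 72 71 74 73 74 76 74 70 73 72 74 74 79
215 70 70 69 72 72 71 70 69 70 73 70 69 68 67 69 68 72 71 70 67 68 68 71 64
222 67 68 68 63 67 69 68 66 67 66 67 69 63 67 68 62 67 67 66 65 65 68 69 56
229 62 60 58 55 58 62 60 68 72 70 73 73 72 72 72 71 61 64 62 64 64 62 60 59
236 137 138 137 138 139 138 138 73 69 73 71 72 72 72 67 69 73 77 82 76 76 77 76 78
243 137 135 136 138 119 104 102 63 71 70 69 74 70 70 72 67 101 104 100 75 78 76 76 75
```

Run:
```python
from off import *
f=load('pics/w8.png'); g=cv2.cvtColor(f['img'],cv2.COLOR_RGB2GRAY).astype(float); t=f['state']['tool_pos']
c=g[:,308:344].mean(1); print("rows",[(v,round(c[v])) for v in range(116,240,1) if abs(c[v+1]-c[v-1])>3])
r=g[174:180].mean(0); print("cols",[(u,round(r[u])) for u in range(270,385) if abs(r[u+1]-r[u-1])>5])
r=g[188:203].mean(0); print("cols2",[(u,round(r[u])) for u in range(270,385) if abs(r[u+1]-r[u-1])>3])
```

```text
rows [(119, 47), (120, 51), (121, 59), (122, 63), (145, 66), (146, 71), (147, 75), (149, 74), (150, 71), (169, 68), (170, 65), (171, 57), (172, 50), (177, 49), (178, 54), (179, 61), (204, 65), (205, 68), (206, 74), (208, 74), (209, 72), (222, 68)]
cols [(270, 68), (298, 71), (299, 66), (300, 57), (301, 48), (349, 47), (350, 55), (351, 64), (352, 68), (380, 69), (381, 63), (382, 58), (383, 49)]
cols2 [(270, 51), (271, 56), (272, 63), (273, 69), (299, 71), (300, 67), (301, 61), (303, 59), (304, 64), (346, 62), (347, 58), (348, 55), (349, 61), (350, 67), (351, 71), (376, 70), (377, 67), (378, 62), (379, 55), (380, 49)]
```

```bash
python3 - <<'E'
from off import *
f=load('pics/w8.png'); t=f['state']['tool_pos']
a=rk(onpanel(f,325.4,171,.016)); b=rk(onpanel(f,325.4,205.2,.016)); print("hole top/bottom",a,b,(a-b)[0])
l=rk(onpanel(f,300.3,188,.016)); r=rk(onpanel(f,350,188,.016)); print("l/r",l,r,(l-r)[1])
o=rk(onpanel(f,325,147,.016)),rk(onpanel(f,271.5,195,.016)),rk(onpanel(f,378.2,195,.016)); print("outer",o)
c=np.array([(a+b)[0]/2,(l+r)[1]/2,0]); print("hole",c,"minus TCP",c-rk(t))
# hole side direction: left edge at two rows
E
python3 -m pendant '[[0,[-0.09,0,-0.16],0],[0,[-0.19,0,-0.33],0],[0,[-0.19,0,-0.33],0],[0,[0,0,-0.44],0],[0,[0.16,0,-0.53],0],[0,[0.16,0,-0.53],0],[0,[0.16,0,-0.53],0]]'
python3 - <<'E'
from off import *
f=save('wrist','pics/w9.png'); t=f['state']['tool_pos']; print(t,rk(t))
g=cv2.cvtColor(f['img'],cv2.COLOR_RGB2GRAY)
print(g[0:60:4,290:390:5])
E
```

```text
hole top/bottom [-0.043   0.0847  0.016 ] [-0.0595  0.0847  0.016 ] 0.016448690415706624
l/r [-0.0508  0.0933  0.016 ] [-0.0507  0.0764  0.016 ] 0.01690521059537463
outer (array([-0.0333,  0.0849,  0.016 ]), array([-0.0542,  0.1036,  0.016 ]), array([-0.0541,  0.0662,  0.016 ]))
hole [-0.0513  0.0848  0.    ] minus TCP [ 0.0605 -0.0012 -0.0039]
time: 15.85
tool_pos: [0.5245, 0.2169, 0.1664]
tool_rot: [0.0, 0.999, -0.053, -0.001]
contact_force: [-0.7, 0.8, -4.7]
gripper_width: 0.164
grasp_force: 60.5
[0.5245 0.2169 0.1664] [-0.0667  0.0851  0.0459]
[[145 166 177 186 187 179 171 160 164  56  87  82  85  82  86  82  88  82
   83  81]
 [120 154 174 201 207 192 158 151 143  41  84  84  84  85  84  79  82  85
   84  82]
 [103 144 172 207 208 207 151 130 129  49  82  83  84  82  86  82  84  84
   85  86]
 [125 128 175 208 208 209 143 117 160  84  84  84  84  83  82  83  84  85
   82  81]
 [112 155 128 210 210 208  97 107 185  80  85  83  85  84  86  83  82  85
   81  85]
 [ 98 213 145 134 168 112  97 194 192  79  80  83  84  83  85  83  85  85
   83  86]
 [ 89 150 144  99  73  69 107 115  99  67  86  84  84  83  83  85  86  85
   86  85]
 [ 88  83  83  71  74  83  45  50  54  67  82  86  85  84  84  85  83  85
   86  82]
 [ 85  84  85  87  86  83  83  83  87  84  90  81  82  85  83  84  84  86
   80  84]
 [ 85  83  85  84  84  84  84  86  84  84  83  87  83  85  83  83  83  82
   82  82]
 [ 84  83  88  81  83  86  85  84  85  84  83  85  82  85  83  84  85  83
   85  83]
 [ 85  85  86  85  87  86  87  83  86  85  87  84  84  87  82  82  80  86
   81  83]
 [ 84  87  85  83  83  85  85  84  82  84  86  86  84  83  81  83  83  81
   80  78]
 [ 86  86  88  84  84  83  85  85  87  85  80  83  81  82  82  82  83  83
   82  83]
 [ 84  89  85  85  84  88  82  84  82  85  81  84  82  81  80  85  82  80
   83  83]]
```

Run:
```python
from off import *
f=load('pics/w9.png'); g=cv2.cvtColor(f['img'],cv2.COLOR_RGB2GRAY)[:34,270:350]
for v in range(0,32,2): print(v,*g[v,10:66:2])
m=(g>198).astype(np.uint8); n_,lab,st,ce=cv2.connectedComponentsWithStats(m)
for s,c in zip(st[1:],ce[1:]):
    if s[4]>20: u,v=c+[270,0]; print(s,u,v,rk(onpanel(f,u,v,.034)))
for u in (285,333): print(u,[rk(onpanel(f,u,12,h)) for h in(.0,.024)])
```

```text
0 84 86 85 83 86 145 170 162 169 171 177 179 185 185 187 187 185 181 176 175 171 163 162 158 154 164 119 50
2 84 83 82 85 89 137 161 158 165 171 175 179 186 191 194 194 189 183 173 171 165 160 158 154 148 153 117 50
4 85 87 83 83 85 120 150 152 158 168 174 180 194 204 206 207 205 200 181 166 158 153 153 149 144 143 104 50
6 87 82 84 85 85 109 142 148 153 158 172 190 205 208 208 209 209 208 201 174 154 148 146 141 134 137 97 54
8 87 84 89 88 86 103 135 139 148 155 172 203 208 207 209 208 208 208 207 192 151 139 136 130 129 129 94 46
10 86 85 86 86 87 110 147 133 138 150 178 206 207 207 208 209 209 208 208 200 153 128 125 123 126 144 101 62
12 87 86 84 85 83 125 166 133 126 134 175 207 207 208 208 208 209 208 208 201 143 105 113 120 121 160 109 79
14 85 90 84 85 86 123 178 142 122 123 155 199 209 208 209 208 208 209 208 189 121 92 104 110 133 170 109 72
16 82 83 85 85 87 112 181 179 135 113 128 181 208 211 211 210 210 210 202 161 97 86 98 131 179 185 110 71
18 87 85 84 84 86 101 184 207 188 141 111 127 181 201 205 208 205 196 163 108 91 92 118 183 206 192 110 64
20 87 83 85 85 85 98 186 212 210 191 145 106 117 141 159 168 154 127 101 92 97 133 182 204 208 192 111 66
22 86 85 85 83 83 100 184 208 204 203 191 154 122 102 97 97 94 89 93 114 144 174 193 196 196 176 97 55
24 87 84 86 89 85 89 130 152 150 147 144 131 110 89 76 73 71 70 78 94 107 114 115 114 112 99 56 54
26 86 86 87 84 87 84 86 87 86 87 87 76 52 49 50 50 56 61 57 48 46 50 43 46 49 48 39 50
28 83 85 88 86 88 88 88 85 83 86 83 81 67 74 73 74 83 82 78 48 45 43 44 47 50 54 47 59
30 86 87 85 84 86 86 86 84 86 88 85 84 84 82 87 88 86 86 81 69 64 62 60 73 76 74 78 77
[ 32   3  17  17 220] 309.7 10.763636363636364 [0.0475 0.0887 0.034 ]
[23 17  6  6 25] 294.96 20.2 [0.0445 0.0933 0.034 ]
285 [array([ 0.0399,  0.1005, -0.    ]), array([0.0452, 0.0975, 0.024 ])]
333 [array([ 0.0395,  0.0807, -0.    ]), array([0.0448, 0.0813, 0.024 ])]
```

```bash
python3 -m pendant '[[0,[0.15,-0.04,-0.1],0],[0,[0.384,-0.04,-0.222],0],[0,[0.384,-0.04,-0.222],0],[0,[0.384,-0.04,-0.222],0],[0,[0.384,-0.04,-0.222],0]]'
python3 - <<'E'
from off import *
f=save('wrist','pics/w10.png'); t=f['state']['tool_pos']; print(rk(t)+[.0605,-.0012,-.0039])
g=cv2.cvtColor(f['img'],cv2.COLOR_RGB2GRAY)
for v in range(120,212,3): print(v,*g[v,288:366:3])
E
```

```text
time: 16.4
tool_pos: [0.5693, 0.2171, 0.1926]
tool_rot: [0.0, 0.999, -0.053, -0.002]
contact_force: [0.6, -0.0, -2.8]
gripper_width: 0.169
grasp_force: 60.4
[0.0455 0.0889 0.0424]
120 65 65 63 64 62 59 64 67 67 68 65 68 65 65 67 70 71 68 68 61 65 62 61 61 63 62
123 66 63 66 64 65 62 66 62 64 64 61 65 65 62 64 64 64 64 62 65 62 64 65 65 61 64
126 66 65 62 61 63 64 62 65 63 63 61 63 61 66 66 61 62 62 63 61 66 63 64 68 61 60
129 63 60 62 64 64 64 65 60 61 63 66 63 62 61 65 64 59 64 63 64 60 64 61 62 61 57
132 63 62 63 62 64 65 63 64 66 64 63 62 60 61 64 64 60 62 61 62 61 65 65 62 62 61
135 67 62 66 63 65 65 65 68 62 63 63 61 65 63 65 64 65 63 61 62 62 66 67 63 65 60
138 64 64 65 63 66 62 64 64 64 63 66 64 62 67 62 63 66 62 64 65 62 62 61 66 64 63
141 61 65 65 64 64 63 63 62 65 66 65 66 66 64 63 68 65 66 63 64 63 62 63 60 66 64
144 75 75 73 74 77 74 76 78 77 75 76 78 76 78 74 72 74 75 73 76 79 75 76 76 77 75
147 70 73 70 71 68 73 74 72 74 72 71 70 72 73 72 70 70 71 74 73 72 73 74 73 70 76
150 72 70 72 70 69 72 68 70 71 68 68 70 69 70 72 67 69 71 70 73 72 72 71 73 70 72
153 70 71 67 70 71
[... 921 characters left out ...]
64 61 60 63 62 64 65 66 61 49 71 69 74 72 72
189 71 72 76 71 67 57 64 62 61 62 61 61 63 61 64 62 65 64 64 63 51 72 70 73 77 74
192 71 70 70 72 70 58 61 64 60 59 62 66 64 65 65 62 62 63 61 65 55 71 71 67 69 71
195 68 74 73 70 67 61 67 64 66 62 64 67 63 65 63 64 60 63 65 62 58 72 73 70 73 67
198 71 69 75 76 69 61 61 64 65 63 63 64 65 64 63 61 64 59 65 66 60 72 69 70 73 74
201 75 68 73 70 67 62 64 59 66 61 61 65 61 57 63 66 66 64 65 60 62 70 71 66 73 69
204 73 74 75 73 76 75 76 72 71 74 75 72 75 75 73 76 72 75 72 73 74 72 73 71 74 74
207 75 73 67 72 70 74 74 71 71 70 72 71 70 73 74 72 68 73 72 72 73 69 70 73 69 73
210 73 68 70 71 70 69 67 71 69 71 70 71 70 72 71 71 72 71 69 71 70 67 72 66 71 70
```

```bash
python3 -m pendant '[[0,[0.03,0,0.04],0],[0,[0.055,0,0.08],0],[0,[0.07,0,0.11],0],[0,[0.07,0,0.11],0]]'
python3 - <<'E'
from off import *
f=save('wrist','pics/w11.png'); t=f['state']['tool_pos']; print(rk(t)+[.0605,-.0012,-.0039])
g=cv2.cvtColor(f['img'],cv2.COLOR_RGB2GRAY)
for v in range(140,212,3): print(v,*g[v,288:366:3])
E
```

```text
time: 16.85
tool_pos: [0.5789, 0.216, 0.1799]
tool_rot: [0.0, 0.999, -0.053, -0.001]
contact_force: [1.0, 0.7, -3.9]
gripper_width: 0.161
grasp_force: 60.4
[0.0474 0.0888 0.0266]
140 63 65 65 62 63 64 63 66 61 62 59 63 59 64 65 62 60 63 62 60 63 63 60 65 63 63
143 74 70 70 73 73 72 73 75 72 72 73 72 71 75 71 72 71 71 71 71 70 75 67 67 69 68
146 74 73 69 71 75 70 72 72 71 74 71 71 74 74 74 75 73 72 70 74 75 74 73 72 74 70
149 70 69 69 75 72 69 72 67 69 71 72 70 68 70 72 73 71 72 70 70 71 71 73 70 73 72
152 68 73 70 71 70 71 72 70 73 71 73 67 71 69 65 68 70 68 70 67 72 71 71 70 72 69
155 72 69 69 73 68 72 68 68 70 71 70 68 71 74 74 71 67 71 70 69 69 70 72 70 71 69
158 72 73 67 69 73 72 73 70 71 72 72 73 72 74 72 71 71 72 67 70 70 71 70 70 72 70
161 69 73 74 74 73 71 71 68 70 70 72 68 70 68 71 70 72 69 72 67 68 71 69 72 71 70
164 69 71 70 69 70 69 67 69 69 71 72 69 69 68 71 68 72 72 69 70 69 67 71 70 70 69
167 69 70 66 64 64 60 60 64 64 71 77 79 81 80 78 75 68 64 65 66 64 64 66 69 65 64
170 70 67 71 69 58 46 49 48 48 66 123 135 133 135 134 123 64 45 47 44 48 64 69 68 71 67
173 72 72 74 
[... 362 characters left out ...]
65 63 64 65 65 66 65 61 62 50 69 73 69 72 68
188 69 72 70 72 65 58 65 64 60 62 62 63 62 65 64 64 60 60 64 59 53 70 75 71 70 71
191 76 75 72 73 70 56 62 65 68 62 63 64 66 62 64 62 63 63 60 64 53 69 69 73 73 71
194 68 72 73 72 66 63 64 62 63 65 66 64 68 65 65 65 63 63 60 63 55 69 74 76 73 73
197 68 72 71 71 71 62 66 64 64 64 66 63 61 66 64 63 64 64 64 67 62 69 72 70 72 71
200 73 73 72 72 67 62 63 61 64 63 65 63 64 63 63 60 63 60 61 64 60 69 73 72 71 71
203 70 72 73 72 72 64 70 70 70 67 67 68 73 69 71 69 73 70 68 74 67 73 72 76 74 69
206 73 71 76 73 73 72 76 76 74 72 76 72 76 74 75 74 75 71 73 74 73 74 74 74 73 74
209 71 69 69 72 70 70 71 70 69 69 68 71 69 72 72 67 70 72 70 72 69 70 73 70 71 73
```

```bash
python3 - <<'E'
from off import *
f=load('pics/w11.png'); print("tip axis",rk(onpanel(f,325.5,177.7,.034))+[.003,0,0]); print("hole rims",rk(onpanel(f,325.3,169,.0426)),rk(onpanel(f,325.3,203,.0426)))
E
python3 -m pendant '[[0,[0.015,0,0.025],0],[0,[0.03,0,0.05],0],[0,[0.045,0,0.075],0],[0,[0.045,0,0.075],0]]'; python3 -c "
from off import *
print(rk(manip.state()['tool_pos'])+[.0605,-.0012,-.0039])"
```

```text
tip axis [0.0479 0.0887 0.034 ]
hole rims [0.0568 0.0889 0.0426] [0.0406 0.0888 0.0426]
time: 17.3
tool_pos: [0.5846, 0.2155, 0.1715]
tool_rot: [0.0, 0.999, -0.053, -0.0]
contact_force: [-0.5, 0.2, -3.0]
gripper_width: 0.164
grasp_force: 60.4
[0.0482 0.0889 0.0165]
```

```bash
python3 -m pendant '[[0,[0.015,0,0.026],0],[0,[0.03,0,0.052],0],[0,[0.045,0,0.078],0],[0,[0.054,0,0.093],0],[0,[0.054,0,0.093],0]]'; python3 -c "
from off import *
print(rk(manip.state()['tool_pos'])+[.0605,-.0012,-.0039])"
```

```text
time: 17.8
tool_pos: [0.591, 0.2149, 0.1605]
tool_rot: [0.0, 0.999, -0.053, -0.0]
contact_force: [-0.0, -0.4, -3.8]
gripper_width: 0.165
grasp_force: 60.4
[0.0483 0.089  0.0038]
```

```bash
python3 -m pendant '[[0.4,[0,0,0],0],[0.4,[0,0,0],0],[0.4,[0,0,0],0],[0.4,[0,0,-0.2],0],[0.4,[0,0,-0.5],0],[0.4,[0,0,-0.8],0],[0.4,[0,0,-0.8],0]]'
python3 - <<'E'
from off import *
f=save('wrist','pics/w12.png'); t=f['state']['tool_pos']; print(t)
g=cv2.cvtColor(f['img'],cv2.COLOR_RGB2GRAY)
c=np.mean
for v in range(90,200,4): print(v,*g[v,285:369:3])
for nm,y in(("crank",.0889),):
    # predicted pixels of hub top rim
    import itertools
    M=qm(f['state']['tool_rot']);T=np.array(f['tool_from_camera'])
    def proj(p):
        q=T[:3,:3].T@(M.T@(p-t)-T[:3,3]); r=np.hypot(q[0],q[1]); th=np.arctan2(r,q[2]); return np.round([f['cx']+f['fx']*th*q[0]/r,f['cy']+f['fy']*th*q[1]/r],1)
    for h in(.016,.020,.024): print(h,[proj(O+sx*(.0475+a)+hy*(y+b)+n*h) for a,b in((-.0085,0),(.0085,0),(.019,0),(0,.0085),(0,-.0085),(0,.019),(0,-.019))])
    print("tip",proj(O+sx*.0475+hy*y+n*.034))
E
```

```text
time: 18.5
tool_pos: [0.5943, 0.2158, 0.2656]
tool_rot: [-0.002, 0.999, -0.053, 0.006]
contact_force: [-0.1, -0.0, 0.9]
gripper_width: 0.401
grasp_force: 0.0
[0.5943 0.2158 0.2656]
90 69 49 49 65 57 54 57 50 48 48 50 54 45 44 47 45 48 46 46 47 45 44 46 46 45 48 47 47
94 48 42 46 43 45 49 47 46 49 51 45 48 50 46 47 47 46 46 47 49 49 52 49 48 48 44 44 46
98 50 44 46 46 46 46 44 47 46 51 48 49 49 46 46 47 53 51 47 49 47 48 51 47 48 46 48 45
102 48 49 49 49 47 41 50 50 45 48 46 47 49 48 45 45 48 49 45 49 44 49 46 45 49 48 47 48
106 45 46 45 48 48 46 49 47 44 45 46 48 47 45 47 51 45 45 48 46 50 50 52 48 49 48 49 48
110 49 50 46 46 43 46 47 46 48 46 43 52 45 47 46 47 46 47 43 47 47 45 42 48 48 46 48 49
114 51 48 50 45 48 45 45 44 48 45 47 44 44 46 48 46 48 50 47 43 49 48 51 47 48 48 46 47
118 46 43 46 46 47 50 51 48 50 51 46 53 55 49 52 49 57 49 50 50 50 48 50 48 47 49 50 48
122 47 48 44 50 44 58 64 63 65 64 64 62 65 63 62 63 65 65 62 64 64 65 61 58 52 45 48 47
126 46 50 47 46 49 65 66 65 65 65 63 66 66 65 65 62 64 59 63 65 67 63 61 61 43 51 50 48
130 50 49 48 49 50 69 70 73 72 69 70 71 70
[... 1407 characters left out ...]
 79
194 81 80 84 82 81 79 82 81 82 80 79 67 73 70 73 68 71 62 45 47 47 52 76 78 81 78 78 80
198 82 82 81 84 81 81 81 80 83 79 82 71 69 70 73 67 70 62 52 48 48 46 71 79 81 79 83 81
0.016 [array([327.3, 161.2]), array([327.4, 141.7]), array([327.4, 128.6]), array([314.9, 151.7]), array([339.7, 151.7]), array([299.7, 151.7]), array([354.9, 151.9])]
0.02 [array([327.3, 164.9]), array([327.4, 145.2]), array([327.5, 132. ]), array([314.8, 155.3]), array([339.9, 155.3]), array([299.3, 155.3]), array([355.4, 155.5])]
0.024 [array([327.3, 168.6]), array([327.4, 148.8]), array([327.5, 135.5]), array([314.6, 159. ]), array([340.1, 159. ]), array([298.9, 159. ]), array([355.8, 159.1])]
tip [327.4 168.7]
```

```bash
python3 -m pendant '[[0.4,[0,0,-0.3],0],[0.4,[-0.3,0.35,-0.5],0],[0.4,[-0.3,0.7,-0.5],0],[0.4,[-0.3,0.95,-0.5],0],[0.4,[-0.3,0.95,-0.5],0],[0.4,[-0.3,0.95,-0.5],0]]'
python3 - <<'E'
from off import *
f=save('wrist','pics/w13.png'); t=f['state']['tool_pos']; print(t)
M=qm(f['state']['tool_rot']);T=np.array(f['tool_from_camera'])
def proj(p):
    q=T[:3,:3].T@(M.T@(p-t)-T[:3,3]); r=np.hypot(q[0],q[1]); th=np.arctan2(r,q[2]); return np.round([f['cx']+f['fx']*th*q[0]/r,f['cy']+f['fy']*th*q[1]/r],1)
for nm,y,w in(("gauge",-.079,.0125),("crank",.0889,.0085)):
  P=lambda a,b,h:proj(O+sx*(.0475+a)+hy*(y+b)+n*h)
  R_=.027 if nm=="gauge" else .019; th=.014 if nm=="gauge" else .016
  for e in(0,.005): print(nm,e,"hole near",P(-w,0,th+e),"outer near/far side",P(-R_,.012,th+e),P(R_,0,th+e),"end",P(-.132 if nm=="gauge" else -.125,0,.014+e),"L/R",P(0,R_,th+e),P(0,-R_,th+e))
  c=np.array([P(R_,0,th),P(-R_,0,th)]).mean(0).astype(int); e=P(-.132,0,.014).astype(int)
  g=cv2.cvtColor(f['img'],cv2.COLOR_RGB2GRAY)
  print("col",c[0],[(v,int(g[v,c[0]])) for v in range(c[1]-40,c[1]+60,2)])
  print("end rows",e,[(v,int(g[v,e[0]])) for v in range(e[1]-14,e[1]+14,2)],"hole row",[(u,int(g[c[1],u])) for u in range(c[0]-40,c[0]+40,3)])
s=save('side','pics/s13.png');o=load('pics/side0.png')
E
```

```text
time: 19.15
tool_pos: [0.5429, 0.1052, 0.3163]
tool_rot: [-0.0, 0.999, -0.054, -0.001]
contact_force: [0.8, 0.7, -0.2]
gripper_width: 0.4
grasp_force: 0.0
[0.5429 0.1052 0.3163]
gauge 0 hole near [386.8 108.4] outer near/far side [371.7 121.9] [392.  67.] end [372.7 201.6] L/R [356.8  94.8] [418.8  97.6]
gauge 0.005 hole near [387.7 111.3] outer near/far side [372.4 124.9] [393.2  69.4] end [373.2 204.9] L/R [357.3  97.6] [420.2 100.4]
col 388 [(54, 81), (56, 75), (58, 55), (60, 42), (62, 53), (64, 101), (66, 125), (68, 128), (70, 139), (72, 142), (74, 140), (76, 138), (78, 137), (80, 138), (82, 135), (84, 129), (86, 128), (88, 128), (90, 130), (92, 129), (94, 131), (96, 133), (98, 132), (100, 133), (102, 132), (104, 135), (106, 137), (108, 135), (110, 133), (112, 137), (114, 142), (116, 140), (118, 138), (120, 138), (122, 140), (124, 143), (126, 143), (128, 141), (130, 140), (132, 137), (134, 137), (136, 133), (138, 129), (140, 129), (142, 119), (144, 111), (146, 105), (148, 93), (150, 81), (152, 80)]
end rows [372 201] [(187, 177), (189, 204), (191, 187), (193, 129), (195, 133), (1
[... 1044 characters left out ...]
, 85), (125, 81), (127, 82), (129, 81), (131, 81), (133, 83), (135, 80), (137, 81), (139, 82), (141, 82), (143, 81), (145, 80), (147, 81), (149, 79), (151, 80), (153, 78), (155, 82), (157, 80), (159, 79)]
end rows [225 201] [(187, 87), (189, 54), (191, 48), (193, 51), (195, 51), (197, 49), (199, 49), (201, 52), (203, 61), (205, 68), (207, 80), (209, 102), (211, 123), (213, 137)] hole row [(154, 79), (157, 81), (160, 80), (163, 78), (166, 78), (169, 77), (172, 81), (175, 92), (178, 119), (181, 118), (184, 181), (187, 203), (190, 195), (193, 191), (196, 195), (199, 149), (202, 93), (205, 113), (208, 120), (211, 120), (214, 109), (217, 52), (220, 49), (223, 61), (226, 81), (229, 79), (232, 80)]
```

```bash
python3 -c "
from plant import manip
print(manip.job_done())"
```

```text
the job is handed in; nothing more can be done
None
```

The ring gauge is on the round peg and the crank is on the square peg. Wrist-camera measurements show both flat against the panel with the gripper clear, and the job was handed in at about 19 s; the oil bottle and file were not touched.

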